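Nest three graded storage tubs after righting the toppled one

ROBOT

A 6-joint arm with a two-finger parallel gripper is mounted at the origin on the work surface. World frame = base frame: x ahead of the robot, y to its left, z up, the work surface at z = 0. Lengths are in m, angles in rad, forces in N, time in s.
With the tool pointing down it reaches from about 0.35 to 0.85 m from the base axis. Payload 8.1 kg.
Tool frame: the origin (TCP) lies on the mounting face of the last link; the fingertips stand 186 mm ahead of it and the grasp point (between the pads) lies 167 mm ahead of it; z points along the fingers, y is the line along which they close (so a half turn about z gives the same grasp; the last joint's range is limited). The gripper opens to 93 mm and grips with 3 to 60 N. Pads are 15 mm wide; open, the fingers measure 128 mm over their backs; the gripper's body (75 mm by 188 mm) begins 65 mm behind the grasp point.
Start: joints at [-0.085, 0.13, 1.488, -0, 1.523, -0.085], TCP at [0.6, 0, 0.405] pointing down, gripper open.
Joint ranges: [-2.96, 2.96], [-0.89, 2.26], [0.02, 2.5], [-1.34, 4.48], [0, 2.73], [-2.66, 2.66]. Speed limits (rad/s): [2.39, 2.39, 2.79, 3.14, 3.14, 3.14].

INTERFACE

Orientations are given as a rotation vector (axis times angle).
In Python, from plant import * gives the robot as it stands. The module is installed in compiled form; this text tells all that it offers.
- The arm moves only by the tool arm_command, never from a script. Its argument "increments" is a list of rows, each a list of 6 numbers: the shift along the tool's x, y, z in units of 0.2 m (1.0 is 0.2 m), then the turn, a rotation vector about the tool's x, y, z in units of pi rad (1.0 is pi rad). A call has exactly 5 rows; each row is the pose to reach, as a shift and turn from the pose commanded when the call began, along the tool's axes at that moment, turning the shorter way round; what a row does not reach only later rows make up. A row lasts 1/8 s, in which the tool goes at most 62.5 mm and 10.7 degrees, less where a joint would pass 70% of its speed; a pose out of reach is approached as far as the arm can. A call with a number of a shift or a turn outside -1 to 1 is refused whole. A call with a gripper value outside its range is refused whole. "fingers" is the closure, from -1 (fully open) to 1 (shut), set as the call begins (left out, the last holds). The fingers move at their own pace and stop on an object; "force" is the grip in N (left out, the last holds). Time passes only in rows, so rows that repeat a pose let the fingers close, or fill a call up. It gives the time, the measured TCP pose, the force, the opening and the grip force at its end, in the units of the state.
- read_state(): the state, without advancing time (a new reading comes with each control period).
- read_camera(name): name is "scene" or "side" or "wrist"; returns a dict with "image" (480x640x3 uint8, red, green, blue), "fx", "fy", "cx", "cy" (pixels), "k1" (the pictures are not rectified: a ray, as slopes to the right and down, at radius r is drawn at 1 + k1 r^2 times it, then the intrinsics apply), "T" (4x4, takes a point from camera to world coordinates). Camera axes: x right, y down, z forward; pixel columns grow to the right and rows downward; lengths in m; the calibration is good to about 2 mm. A picture is of the moment at which its call begins. There is no depth.
- close_job(): hands the job in; it is judged then, once.
The state is a dict: "t": time; "q": joint angles; "dq": joint speeds; "joint_torque": joint torques, N m; "tool_pos": TCP position; "orientation": TCP orientation; "force": force on the tool from outside, world axes, zero at the start; "wrist_torque": the same for the moment, N m; "opening": finger opening in m; "gripper_force": force on a finger pad.
Only numpy, scipy, OpenCV 4.12 (cv2) and the standard library are available. Lean on these libraries where they do the work, as an engineer would, in place of code of your own. Each camera call takes 0.05 s, during which the arm holds its last target. There are 200 camera calls.

TASK

Put the three open white tubs away as one nest on the small tray: the middle-sized inside the large, the smallest inside the middle-sized, all upright and fully down, lowered in gently rather than dropped. The middle-sized tub has toppled over: first stand it upright by itself on the bench and let go of it, then take hold of it afresh and nest it. Leave the large tub standing where it is and do not disturb the other things on the bench.

Things in the scene. Friction and masses are not known exactly. Their poses are not given: they have to be found in the camera images.
- large_tub: Large tub: open white plastic cylinder, outer diameter 88 mm, height 90 mm, inside diameter 78 mm, thick insulated floor whose upper face is 28 mm above the underside. 0.4 kg. Stands upright on the tray. Origin at the centre of its underside, z up to the mouth.
- middle_tub: Middle tub: open white plastic cylinder, outer diameter 66 to 69 mm, length 84, inside diameter 59, floor 28 thick, about 0.15 kg; starts lying on its side. Origin on its axis, 42 mm from underside and from mouth, 33 above the bench while lying; x runs from underside to mouth. Fully down in the large tub its origin is 70 mm above that tub's origin, its rim 22 mm above the large rim.
- small_tub: Small tub: open white plastic cylinder, outer diameter 50 mm, height 78 mm, its floor 24 mm thick. About 0.09 kg. Stands upright on the bench. Origin at the centre of its underside, z up to the mouth. Fully down in the middle tub its underside is 14 mm below the middle tub's origin and its rim stands 22 mm proud of the middle tub's rim.
- tray: Small square aluminium tray, 140 x 140 x 12 mm high with a 3 mm floor, fixed to the bench; the large tub stands on it near its middle. Origin at the centre of its underside.
- lidded_tub_a: Bystander: filled white tub with a lid, 98 mm across, 98 mm tall, at the back. Origin at the centre of its underside.
- lidded_tub_b: Bystander: another filled lidded tub, 98 mm across, 98 mm tall, at the back. Origin at the centre of its underside.
- sauce_bottle: Bystander: amber bottle, 56 mm across, 150 mm tall, at the back. Origin at the centre of its underside.
- spoon: Bystander: steel spoon 190 mm long lying flat along its x axis between the places of the tubs. Origin on its underside.
- lid_stack: Bystander: low stack of round white lids, 60 mm across, 18 mm high, between the places of the tubs. Origin at the centre of its underside.
- tape_roll: Bystander: roll of tape lying flat, 68 mm across, 22 mm high, between the places of the tubs. Origin at the centre of its underside.
- middle_mouth (a point): Centre of the middle tub's mouth, on its axis, 42 mm from its origin.
Mind the look-alikes: they are no part of the job. What is shaped like the middle_tub but yellow is not meant.

How it is judged:
By the outcome, as a careful person would: the job done as asked, in the order asked, and still so for the second after the job is handed in, with the robot touching nothing.
It also fails if it takes over 72 s, if anything falls off the work surface, if the arm or the gripper's body presses on something with over 40 N, if the wrist force passes 120 N, or if a joint passes its speed limit or range.

## Working session

There is one attempt and no reset: what is moved stays moved. The work goes in short steps, Python scripts to look and compute and a tool call to move; the robot and the scene stay as the last step left them, time stands still between calls to the robot, and variables do not carry over. Pictures are saved under pics/ and viewed, at most 10 in all, crops included, and the job is handed in when it is done.

Besides the shell and the picture viewer there is one more tool, called as a command line: name --pt "numbers of a row" for each row, then --argument value for the rest. arm_command: Moves the arm, as the interface text tells. Shifts and turns lie within -1 to 1; 1 stands for 0.2 m of shift or pi rad of turn. Its arguments: {"type":"object","properties":{"increments":{"type":"array","items":{"type":"array","items":{"type":"number","minimum":-1,"maximum":1}}},"fingers":{"type":"number"},"force":{"type":"number"}},"required":["increments"]}

```bash
mkdir -p pics; cat > h.py <<'E'
import numpy as np, cv2
from plant import *
from scipy.spatial.transform import Rotation as R
def snap(n,f):
    c=read_camera(n); cv2.imwrite('pics/'+f+'.png',c['image'][:,:,::-1]); np.savez('pics/'+f+'.npz',**c); return c
def load(f): return dict(np.load('pics/'+f+'.npz'))
def ray(c,u,v):
    p=np.array([(u-c['cx'])/c['fx'],(v-c['cy'])/c['fy']]); s=p.copy()
    for _ in range(20): s=p/(1+c['k1']*(s@s))
    T=c['T']; d=T[:3,:3]@np.r_[s,1]; return T[:3,3],d
def onz(c,u,v,z):
    o,d=ray(c,u,v); return o+d*(z-o[2])/d[2]
def proj(c,P):
    T=c['T']; q=T[:3,:3].T@(np.array(P)-T[:3,3]); s=q[:2]/q[2]; s=s*(1+c['k1']*(s@s)); return np.array([s[0]*c['fx']+c['cx'],s[1]*c['fy']+c['cy']])
E
python3 - <<'E'
from h import *
a=snap('scene','s0');b=snap('side','d0')
for c in (a,b): print(c['T'].round(3).tolist(),c['fx'],c['k1'])
im=np.hstack([a['image'],b['image']])[:,:,::-1]
s=read_state();print(s['t'],s['tool_pos'],s['orientation'],s['force'],s['opening'])
E
```

```text
[[0.623, 0.657, -0.424, 0.995], [0.782, -0.533, 0.323, -0.22], [-0.014, -0.533, -0.846, 0.78], [0.0, 0.0, 0.0, 1.0]] 480.19838639103847 -0.050871415718209564
[[-0.988, -0.109, 0.112, 0.492], [-0.156, 0.749, -0.644, 0.677], [-0.014, -0.654, -0.757, 0.801], [0.0, 0.0, 0.0, 1.0]] 435.1989374197531 0.009368683517076506
0.1 [5.99795050e-01 3.83538164e-05 4.03791362e-01] [-2.22051697e+00 -2.22054387e+00  1.65334982e-03] [ 0.10128205  0.3201501  -0.4144831 ] 0.09269964250822264
```

View pics/s0.png

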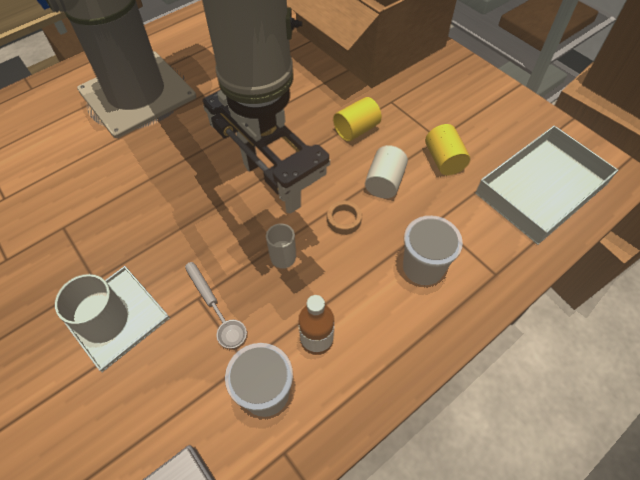

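View pics/d0.png

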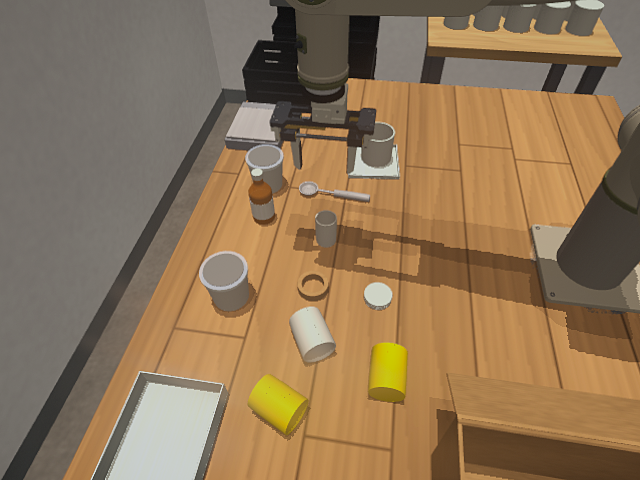

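```bash
python3 - <<'E'
from h import *
a=load('s0');b=load('d0')
def crop(c,u,v,w=50,k=4): return cv2.resize(c['image'][v-w:v+w,u-w:u+w,::-1],None,fx=k*50/w*.75,fy=k*50/w*.75,interpolation=cv2.INTER_CUBIC)
m=np.vstack([np.hstack([crop(a,386,165,40),crop(b,315,330,40)]),np.hstack([crop(a,91,310),crop(a,281,240,40)])])
m=cv2.resize(m,(600,600));cv2.imwrite('pics/m0.png',m)
for n,z,ua,ub in [('mid',.033,(386,172),(312,334)),('y1',.033,(357,119),(389,372)),('y2',.033,(448,149),(278,404)),('small mouth',.078,(281,232),(327,216)),('large mouth',.093,(88,295),(378,131)),('tape',.011,(344,218),(313,286)),('lids',.018,(0,0),(378,294)),('bottle',.15,(316,303),(258,174)),('lidA',.098,(259,372),(264,158)),('lidB',.098,(432,240),(224,270)),('spoon',.0,(232,334),(308,189)),('spoonend',.0,(190,266),(368,198))]:
    print(n,onz(a,*ua,z).round(3),onz(b,*ub,z).round(3))
E
```

```text
mid [0.584 0.275 0.033] [0.583 0.275 0.033]
y1 [0.434 0.329 0.033] [0.43  0.33  0.033]
y2 [0.62  0.418 0.033] [0.619 0.417 0.033]
small mouth [0.593 0.01  0.078] [ 0.594 -0.001  0.078]
large mouth [ 0.503 -0.308  0.093] [ 0.502 -0.32   0.093]
tape [0.606 0.146 0.011] [0.603 0.149 0.011]
lids [-0.622 -0.133  0.018] [0.462 0.153 0.018]
bottle [ 0.764 -0.047  0.15 ] [ 0.758 -0.04   0.15 ]
lidA [ 0.778 -0.164  0.098] [ 0.779 -0.159  0.098]
lidB [0.777 0.19  0.098] [0.774 0.195 0.098]
spoon [ 0.664 -0.154  0.   ] [ 0.67  -0.165  0.   ]
spoonend [ 0.502 -0.142  0.   ] [ 0.508 -0.154  0.   ]
```

View pics/m0.png

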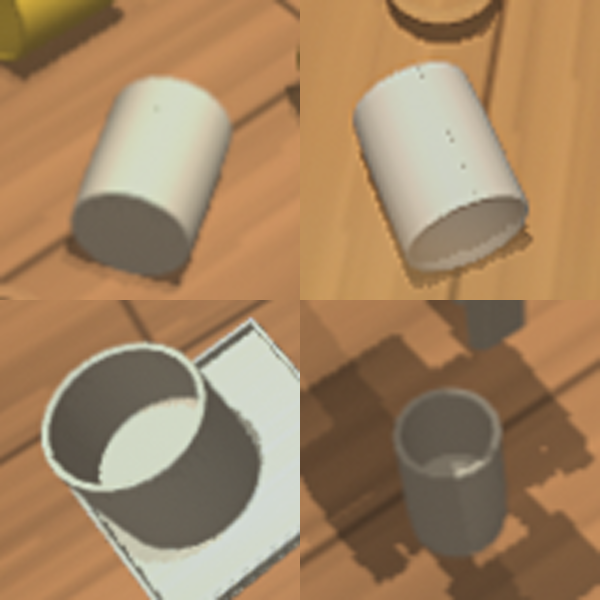

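```bash
python3 - <<'E'
from h import *
a=load('s0');b=load('d0')
U=onz(a,380.9,187.1,.033);M=onz(b,319.5,352.7,.033)
d=M-U;print(U.round(4),M.round(4),np.linalg.norm(d),np.degrees(np.arctan2(d[1],d[0])),(U+M)/2)
# large / small rims by ellipse points (panel px)
P=lambda pts,u,v,w,ox,oy:[(u-w+(x-ox)/(300/(2*w)),v-w+(y-oy)/(300/(2*w))) for x,y in pts]
L=P([(44,430),(205,400),(140,345),(100,490)],91,310,50,0,300)
S=P([(395,438),(500,435),(447,390),(447,483)],281,240,40,300,300)
for pts,z in((L,.093),(S,.078)):
    q=np.array([onz(a,*p,z) for p in pts]);print(q.round(4).tolist(),q.mean(0))
s=read_state();print(R.from_rotvec(s['orientation']).as_matrix().round(3))
E
```

```text
[0.6063 0.2403 0.033 ] [0.5624 0.3116 0.033 ] 0.08369606384891702 121.66068145756255 [0.5843247  0.27593807 0.033     ]
[[0.4832, -0.356, 0.093], [0.5218, -0.2792, 0.093], [0.4681, -0.293, 0.093], [0.5346, -0.3459, 0.093]] [ 0.5019491  -0.31853875  0.093     ]
[[0.5849, -0.0158, 0.078], [0.6142, 0.023, 0.078], [0.5785, 0.0188, 0.078], [0.6197, -0.0115, 0.078]] [0.5993157  0.00360979 0.078     ]
[[-0.     1.    -0.002]
 [ 1.     0.     0.   ]
 [ 0.    -0.002 -1.   ]]
```

```bash
cat >> h.py <<'E'
import json,os
def cmd():
    if os.path.exists('cmd.json'):
        p,r=json.load(open('cmd.json')); return np.array(p),R.from_rotvec(r)
    return np.array([.6,0,.405]),R.from_matrix([[0,1,0],[1,0,0],[0,0,-1]])
def ori(y,a):
    y=np.array(y)/np.linalg.norm(y);a=np.array(a)/np.linalg.norm(a); return R.from_matrix(np.c_[np.cross(y,a),y,a])
def go(G,Rt,n=1,s0=None,save=True):
    "plan: grasp point to G, orientation Rt, in n equal calls; prints the last row of each call (rounded) and keeps the commanded pose"
    p,r=s0 or cmd(); T=np.array(G)-Rt.apply([0,0,.167])
    dr=(Rt*r.inv()).as_rotvec(); p0,r0=p,r
    for i in range(1,n+1):
        pi=p0+(T-p0)*i/n; ri=R.from_rotvec(dr*i/n)*r0
        inc=np.r_[r.inv().apply(pi-p)/.2,(r.inv()*ri).as_rotvec()/np.pi].round(3)
        print(inc.tolist(),'mm',round(np.linalg.norm(pi-p)*1e3),'deg',round(np.linalg.norm(inc[3:])*180))
        p,r=p+r.apply(inc[:3]*.2),r*R.from_rotvec(inc[3:]*np.pi)
    if save: json.dump([p.tolist(),r.as_rotvec().tolist()],open('cmd.json','w'))
def st():
    s=read_state(); p,r=cmd(); rm=R.from_rotvec(s['orientation'])
    print('t',round(s['t'],2),'G',(s['tool_pos']+rm.apply([0,0,.167])).round(4),'err mm',((s['tool_pos']-p)*1e3).round(1),'deg',np.degrees((rm*r.inv()).as_rotvec()).round(2),'q',np.round(s['q'],2),'F',np.round(s['force'],1),'open',round(s['opening'],4),round(s['gripper_force'],1))
def az(t): return np.array([np.cos(np.radians(t)),np.sin(np.radians(t)),0])
Z=np.array([0,0,1.])
MID=np.array([.5843,.2759,.033]); D=az(121.7); K=az(31.7)
RG=ori(K,-D*.5-Z*.866)
E
python3 - <<'E'
from h import *
go(MID+.005*D-.12*RG.apply([0,0,1]),RG,3)
E
```

```text
[0.67, -0.156, 0.206, -0.015, -0.054, -0.057] mm 144 deg 14
[0.713, -0.039, 0.083, -0.016, -0.054, -0.058] mm 144 deg 15
[0.712, 0.091, -0.037, -0.015, -0.054, -0.057] mm 144 deg 14
```

arm_command --pt "0.167 -0.039 0.052 -0.004 -0.014 -0.014" --pt "0.335 -0.078 0.103 -0.008 -0.027 -0.028" --pt "0.5 -0.117 0.155 -0.011 -0.04 -0.043" --pt "0.67 -0.156 0.206 -0.015 -0.054 -0.057" --pt "0.67 -0.156 0.206 -0.015 -0.054 -0.057" --fingers -1

```text
t: 0.72
tool_pos: [0.5677, 0.1362, 0.3618]
orientation: [1.91, 2.297, -0.132]
force: [0.5, -0.5, 0.2]
opening: 0.0931
gripper_force: 0.0
```

arm_command --pt "0.238 -0.013 0.028 -0.005 -0.018 -0.019" --pt "0.475 -0.026 0.055 -0.011 -0.036 -0.039" --pt "0.713 -0.039 0.083 -0.016 -0.054 -0.058" --pt "0.713 -0.039 0.083 -0.016 -0.054 -0.058" --pt "0.713 -0.039 0.083 -0.016 -0.054 -0.058"

```text
t: 1.35
tool_pos: [0.538, 0.2673, 0.3226]
orientation: [1.603, 2.326, -0.243]
force: [-0.7, -0.2, 1.2]
opening: 0.0929
gripper_force: 0.0
```

arm_command --pt "0.237 0.03 -0.012 -0.005 -0.018 -0.019" --pt "0.475 0.061 -0.025 -0.01 -0.036 -0.038" --pt "0.712 0.091 -0.037 -0.015 -0.054 -0.057" --pt "0.712 0.091 -0.037 -0.015 -0.054 -0.057" --pt "0.712 0.091 -0.037 -0.015 -0.054 -0.057"

```text
t: 1.98
tool_pos: [0.5074, 0.4009, 0.2819]
orientation: [1.301, 2.325, -0.347]
force: [0.0, -0.8, 0.4]
opening: 0.0933
gripper_force: 0.0
```

```bash
python3 - <<'E'
from h import *
st(); snap('wrist','w1'); c=load('w1'); print(c['T'].round(3).tolist())
d=MID+.042*D;u=MID-.042*D
print([proj(c,p).round(0).tolist() for p in (d,u,d+.0335*Z,u+.0335*Z,d+.0335*K,d-.0335*K,u+.0335*K,u-.0335*K)])
E
```

```text
t 1.98 G [0.5511 0.33   0.1372] err mm [ 1.2 -1.4  0.4] deg [ 0.04 -0.02 -0.14] q [ 0.73  0.41  1.44 -0.52  1.42  0.3 ] F [ 0.  -0.8  0.4] open 0.0933 0.0
[[0.852, 0.375, 0.364, 0.483], [0.523, -0.612, -0.593, 0.443], [0.0, 0.696, -0.718, 0.231], [0.0, 0.0, 0.0, 1.0]]
[[322.0, 201.0], [322.0, 275.0], [321.0, 233.0], [322.0, 306.0], [367.0, 201.0], [276.0, 201.0], [359.0, 275.0], [285.0, 275.0]]
```

View pics/w1.png

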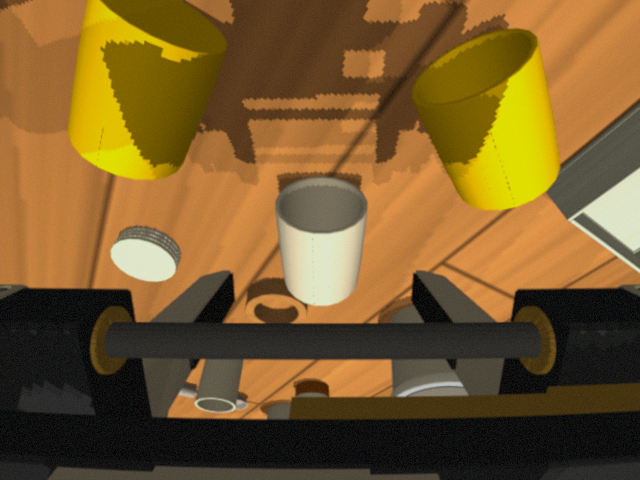

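arm_command --pt "0 0 0.12 0 0 0" --pt "0 0 0.26 0 0 0" --pt "0 0 0.4 0 0 0" --pt "0 0 0.52 0 0 0" --pt "0 0 0.6 0 0 0"

```text
t: 2.65
tool_pos: [0.5389, 0.3491, 0.1773]
orientation: [1.302, 2.325, -0.347]
force: [0.3, 0.4, -0.2]
opening: 0.0932
gripper_force: 0.0
```

arm_command --pt "0 0 0 0 0 0" --pt "0 0 0 0 0 0" --pt "0 0 0 0 0 0" --pt "0 0 0 0 0 0" --pt "0 0 0 0 0 0" --fingers 1 --force 15

```text
t: 3.28
tool_pos: [0.538, 0.352, 0.1784]
orientation: [1.297, 2.326, -0.345]
force: [-2.1, 1.3, 6.1]
opening: 0.0687
gripper_force: 14.9
```

```bash
python3 - <<'E'
from h import *
p,r=cmd(); json.dump([(p+r.apply([0,0,.12])).tolist(),r.as_rotvec().tolist()],open('cmd.json','w'))
st()
E
```

```text
t 3.27 G [0.582  0.2813 0.0337] err mm [0.2 0.7 0.9] deg [ 0.05 -0.09  0.04] q [ 0.65  0.51  1.52 -0.56  1.23  0.31] F [-2.1  1.3  6.1] open 0.0687 14.9
```

```bash
python3 - <<'E'
from h import *
go(MID+.005*D+.11*Z,RG,1)
R2=ori(az(-65),.866*az(25)-.5*Z)
go([.57,.235,.15],R2,3)
E
```

```text
[-0.275, -0.0, -0.477, 0.0, -0.0, -0.0] mm 110 deg 0
[-0.098, -0.295, 0.161, -0.05, 0.122, 0.188] mm 70 deg 41
[-0.29, -0.193, 0.042, -0.05, 0.122, 0.187] mm 70 deg 41
[-0.336, 0.004, -0.098, -0.051, 0.123, 0.188] mm 70 deg 41
```

```bash
python3 - <<'E'
from h import *
p=MID+.005*D+.11*Z-RG.apply([0,0,.167]);r=RG
for w in ([-0.098,-0.295,0.161,-0.05,0.122,0.188],[-0.29,-0.193,0.042,-0.05,0.122,0.187],[-0.336,0.004,-0.098,-0.051,0.123,0.188]):
    w=np.array(w)
    for f in(.5,1):
        P=p+r.apply(w[:3]*.2*f);Q=r*R.from_rotvec(w[3:]*np.pi*f);print(P.round(3),(P+Q.apply([0,0,.167])).round(3),Q.apply([0,0,1]).round(2))
    p,r=P,Q
E
```

```text
[0.521 0.322 0.279] [0.566 0.283 0.122] [ 0.27 -0.23 -0.94]
[0.505 0.292 0.27 ] [0.558 0.287 0.111] [ 0.32 -0.03 -0.95]
[0.488 0.262 0.261] [0.556 0.287 0.11 ] [ 0.41  0.15 -0.9 ]
[0.472 0.233 0.252] [0.559 0.28  0.118] [ 0.52  0.28 -0.8 ]
[0.455 0.203 0.243] [0.565 0.263 0.132] [ 0.66  0.36 -0.66]
[0.439 0.174 0.234] [0.57  0.235 0.15 ] [ 0.79  0.36 -0.5 ]
```

arm_command --pt "-0.055 0 -0.095 0 0 0" --pt "-0.11 0 -0.191 0 0 0" --pt "-0.165 0 -0.286 0 0 0" --pt "-0.22 0 -0.382 0 0 0" --pt "-0.275 0 -0.477 0 0 0"

```text
t: 3.9
tool_pos: [0.5378, 0.3513, 0.2893]
orientation: [1.298, 2.326, -0.346]
force: [0.1, -0.5, -1.9]
opening: 0.0691
gripper_force: 14.9
```

arm_command --pt "-0.02 -0.059 0.032 -0.01 0.024 0.038" --pt "-0.039 -0.118 0.064 -0.02 0.049 0.075" --pt "-0.059 -0.177 0.097 -0.03 0.073 0.113" --pt "-0.078 -0.236 0.129 -0.04 0.098 0.15" --pt "-0.098 -0.295 0.161 -0.05 0.122 0.188"

```text
t: 4.53
tool_pos: [0.5048, 0.2918, 0.2701]
orientation: [2.015, 2.052, 0.298]
force: [0.3, -0.5, -2.0]
opening: 0.0687
gripper_force: 14.9
```

arm_command --pt "-0.058 -0.039 0.008 -0.01 0.024 0.037" --pt "-0.116 -0.077 0.017 -0.02 0.049 0.075" --pt "-0.174 -0.116 0.025 -0.03 0.073 0.112" --pt "-0.232 -0.154 0.034 -0.04 0.098 0.15" --pt "-0.29 -0.193 0.042 -0.05 0.122 0.187"

```text
t: 5.15
tool_pos: [0.4716, 0.2325, 0.252]
orientation: [2.564, 1.488, 0.985]
force: [0.2, 0.2, -2.0]
opening: 0.0689
gripper_force: 14.9
```

arm_command --pt "-0.067 0.001 -0.02 -0.01 0.025 0.038" --pt "-0.134 0.002 -0.039 -0.02 0.049 0.075" --pt "-0.202 0.002 -0.059 -0.031 0.074 0.113" --pt "-0.269 0.003 -0.078 -0.041 0.098 0.15" --pt "-0.336 0.004 -0.098 -0.051 0.123 0.188"

```text
t: 5.78
tool_pos: [0.4424, 0.1811, 0.2359]
orientation: [-2.501, -0.643, -1.406]
force: [-0.3, 0.5, -0.7]
opening: 0.0692
gripper_force: 14.9
```

```bash
python3 - <<'E'
from h import *
st(); a=snap('scene','s1');b=snap('side','d1')
u,v=proj(a,[.57,.235,.15]).astype(int);x,y=proj(b,[.57,.235,.15]).astype(int)
f=lambda c,u,v:cv2.resize(c['image'][max(v-100,0):v+100,u-100:u+100,::-1],(400,400),interpolation=cv2.INTER_CUBIC)
cv2.imwrite('pics/m1.png',np.hstack([f(a,u,v),f(b,x,y)]));print(u,v,x,y)
E
```

```text
t 5.78 G [0.5695 0.2441 0.1479] err mm [3.5 7.2 2.3] deg [-2.75  0.77  2.69] q [ 0.19 -0.4   2.47  1.29  0.24  0.1 ] F [-0.3  0.5 -0.7] open 0.0692 14.9
371 135 321 283
```

View pics/m1.png

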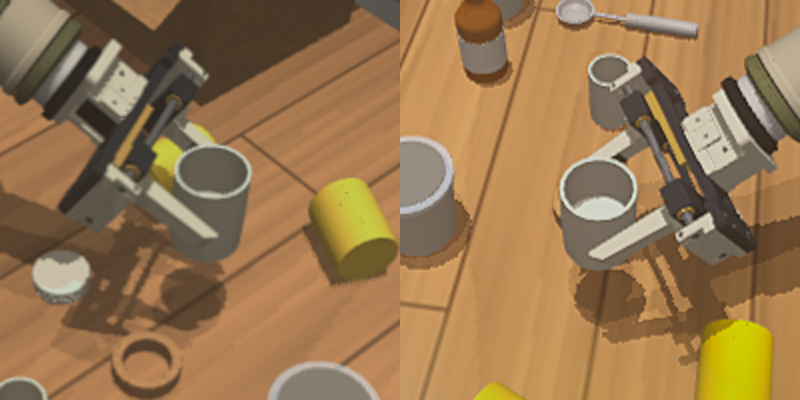

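```bash
cat >> h.py <<'E'
def meas():
    s=read_state(); return s['tool_pos'],R.from_rotvec(s['orientation'])
E
python3 - <<'E'
from h import *
R2=ori(az(-20),.866*az(70)-.5*Z)
go([.56,.25,.13],R2,1,meas())
E
```

```text
[-0.028, 0.451, 0.192, 0.207, 0.014, -0.112] mm 98 deg 42
```

arm_command --pt "-0.006 0.09 0.038 0.041 0.003 -0.022" --pt "-0.011 0.18 0.077 0.083 0.006 -0.045" --pt "-0.017 0.271 0.115 0.124 0.008 -0.067" --pt "-0.022 0.361 0.154 0.166 0.011 -0.09" --pt "-0.028 0.451 0.192 0.207 0.014 -0.112"

```text
t: 6.5
tool_pos: [0.5114, 0.1134, 0.2135]
orientation: [-1.896, -1.341, -1.081]
force: [1.5, -0.3, -1.4]
opening: 0.0686
gripper_force: 14.9
```

arm_command --pt "0 0 0 0 0 0" --pt "0 0 0 0 0 0" --pt "0 0 0 0 0 0" --pt "0 0 0 0 0 0" --pt "0 0 0 0 0 0"

```text
t: 7.12
tool_pos: [0.5109, 0.115, 0.2142]
orientation: [-1.898, -1.332, -1.092]
force: [1.1, 0.3, -1.4]
opening: 0.0685
gripper_force: 14.9
```

```bash
python3 - <<'E'
from h import *
st()
E
```

```text
t 7.12 G [0.5603 0.2505 0.1301] err mm [0.3 0.8 0.7] deg [-0.2  -0.03  0.11] q [-0.2   0.11  2.09  1.2   1.16 -0.51] F [ 1.1  0.3 -1.4] open 0.0685 14.9
```

```bash
python3 - <<'E'
from h import *
R2=ori(az(-20),.866*az(70)-.5*Z)
go([.56,.25,.053],R2,1); go([.56,.25,.0455],R2,1)
E
```

```text
[-0.333, -0.0, 0.192, 0.0, 0.0, -0.0] mm 77 deg 0
[-0.033, -0.0, 0.019, 0.0, 0.0, -0.0] mm 8 deg 0
```

arm_command --pt "-0.08 0 0.046 0 0 0" --pt "-0.16 0 0.092 0 0 0" --pt "-0.23 0 0.132 0 0 0" --pt "-0.29 0 0.167 0 0 0" --pt "-0.333 0 0.192 0 0 0"

```text
t: 7.75
tool_pos: [0.5111, 0.1143, 0.1364]
orientation: [-1.898, -1.331, -1.092]
force: [-0.2, 0.7, -1.9]
opening: 0.0689
gripper_force: 14.9
```

arm_command --pt "-0.008 0 0.005 0 0 0" --pt "-0.016 0 0.009 0 0 0" --pt "-0.024 0 0.014 0 0 0" --pt "-0.033 0 0.019 0 0 0" --pt "-0.033 0 0.019 0 0 0"

```text
t: 8.38
tool_pos: [0.5116, 0.1149, 0.1311]
orientation: [-1.893, -1.332, -1.095]
force: [-5.3, 2.6, 9.3]
opening: 0.0687
gripper_force: 15.0
```

```bash
python3 - <<'E'
from h import *
st(); a=snap('scene','s2');b=snap('side','d2')
u,v=proj(a,[.56,.25,.04]).astype(int);x,y=proj(b,[.56,.25,.04]).astype(int)
f=lambda c,u,v:cv2.resize(c['image'][max(v-50,0):v+50,u-50:u+50,::-1],(400,400),interpolation=cv2.INTER_CUBIC)
cv2.imwrite('pics/m2.png',np.hstack([f(a,u,v),f(b,x,y)]));print(u,v,x,y)
E
```

```text
t 8.38 G [0.5609 0.2509 0.0476] err mm [1.1 0.8 2.1] deg [ 0.01 -0.14  0.23] q [-0.2   0.32  2.06  1.28  1.11 -0.7 ] F [-5.3  2.6  9.3] open 0.0687 15.0
369 168 325 322
```

View pics/m2.png

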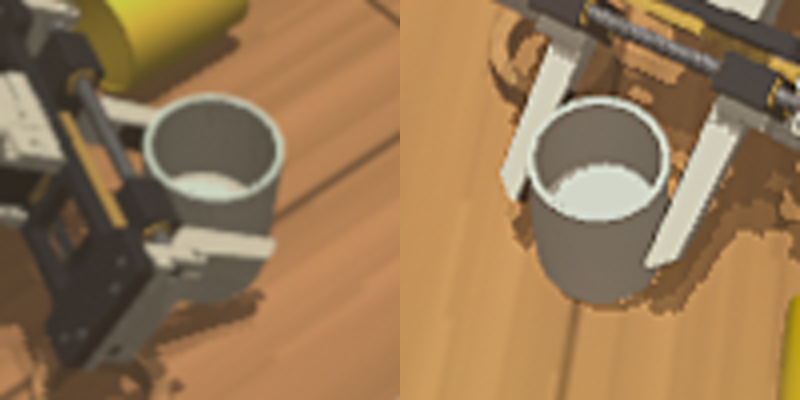

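arm_command --pt "-0.006 0 0.004 0 0 0" --pt "-0.006 0 0.004 0 0 0" --pt "-0.006 0 0.004 0 0 0" --pt "-0.006 0 0.004 0 0 0" --pt "-0.006 0 0.004 0 0 0" --fingers -1

```text
t: 9.1
tool_pos: [0.5113, 0.1142, 0.1279]
orientation: [-1.898, -1.331, -1.092]
force: [-0.1, -0.7, -0.5]
opening: 0.0929
gripper_force: 0.0
```

arm_command --pt "0 0 -0.08 0 0 0" --pt "0 0 -0.2 0 0 0" --pt "0 0 -0.35 0 0 0" --pt "0 0 -0.5 0 0 0" --pt "0 0 -0.6 0 0 0"

```text
t: 9.72
tool_pos: [0.4754, 0.0151, 0.1896]
orientation: [-1.899, -1.332, -1.093]
force: [0.1, -0.2, -0.6]
opening: 0.0933
gripper_force: 0.0
```

```bash
python3 - <<'E'
from h import *
a=snap('scene','s3');b=snap('side','d3')
# rim centre: fit on white bright? measure via contour crop
p,r=cmd(); json.dump([(p+r.apply([-.0012,0,.0008-.12])).tolist(),r.as_rotvec().tolist()],open('cmd.json','w'))
st()
u,v=proj(a,[.56,.25,.04]).astype(int);x,y=proj(b,[.56,.25,.04]).astype(int)
f=lambda c,u,v:cv2.resize(c['image'][max(v-50,0):v+50,u-50:u+50,::-1],(400,400),interpolation=cv2.INTER_CUBIC)
cv2.imwrite('pics/m3.png',np.hstack([f(a,u,v),f(b,x,y)]));print(u,v,x,y)
E
```

```text
t 9.82 G [0.526  0.1501 0.1058] err mm [ 1.1 -1.8  2.2] deg [-0.25 -0.15 -0.05] q [-0.44  0.13  2.12  1.1   1.31 -0.65] F [ 0.8  0.3 -0.6] open 0.0931 0.0
369 168 325 322
```

View pics/m3.png

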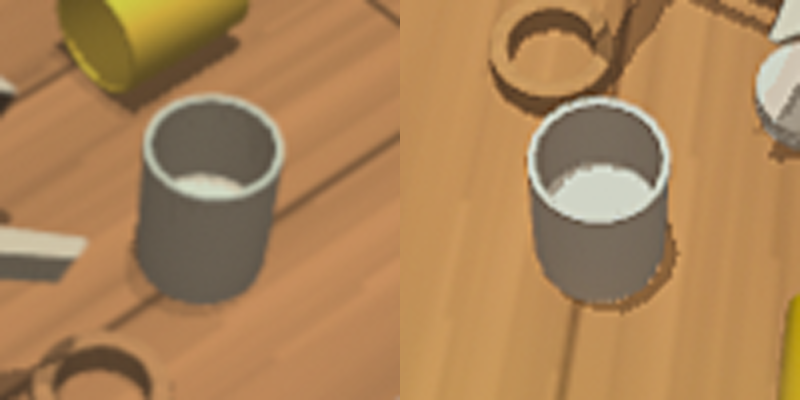

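```bash
python3 - <<'E'
from h import *
a=load('s3');b=load('d3')
A=onz(a,372.5,154.75,.084);B=onz(b,324.75,311.75,.084);print(A,B)
C=(A+B)/2
oa,da=ray(a,372.5,154.75);ob,db=ray(b,324.75,311.75)
s=np.linalg.lstsq(np.c_[da,-db],ob-oa,rcond=None)[0];print('tri',oa+da*s[0],ob+db*s[1])
RD=ori([1,0,0],[0,0,-1]); R2=cmd()[1]
Rm=R.from_rotvec((RD*R2.inv()).as_rotvec()*.4)*R2
go([.53,.15,.24],Rm,1); go([C[0],C[1],.21],RD,1)
E
```

```text
[0.5643418  0.25025124 0.084     ] [0.5609685  0.25225863 0.084     ]
tri [0.56280168 0.25193186 0.08150903] [0.56117161 0.2510123  0.08189646]
[0.926, 0.068, -0.27, 0.023, -0.132, -0.04] mm 193 deg 25
[0.83, 0.082, 0.594, 0.035, -0.197, -0.061] mm 205 deg 38
```

arm_command --pt "0.231 0.017 -0.068 0.006 -0.033 -0.01" --pt "0.463 0.034 -0.135 0.012 -0.066 -0.02" --pt "0.695 0.051 -0.203 0.017 -0.099 -0.03" --pt "0.926 0.068 -0.27 0.023 -0.132 -0.04" --pt "0.926 0.068 -0.27 0.023 -0.132 -0.04"

```text
t: 10.45
tool_pos: [0.5056, 0.0572, 0.381]
orientation: [-2.082, -1.718, -0.724]
force: [0.5, 0.7, -0.2]
opening: 0.0931
gripper_force: 0.0
```

arm_command --pt "0.208 0.02 0.148 0.009 -0.049 -0.015" --pt "0.415 0.041 0.297 0.018 -0.099 -0.03" --pt "0.622 0.061 0.445 0.026 -0.148 -0.046" --pt "0.83 0.082 0.594 0.035 -0.197 -0.061" --pt "0.83 0.082 0.594 0.035 -0.197 -0.061"

```text
t: 11.08
tool_pos: [0.5622, 0.2565, 0.3727]
orientation: [-2.211, -2.23, 0.011]
force: [0.4, 0.3, -0.9]
opening: 0.0929
gripper_force: 0.0
```

arm_command --pt "0 0 0 0 0 0" --pt "0 0 0 0 0 0" --pt "0 0 0 0 0 0" --pt "0 0 0 0 0 0" --pt "0 0 0 0 0 0"

```text
t: 11.7
tool_pos: [0.563, 0.2517, 0.3774]
orientation: [2.22, 2.221, -0.0]
force: [0.8, -1.0, 0.5]
opening: 0.0931
gripper_force: 0.0
```

```bash
python3 - <<'E'
from h import *
st(); c=snap('wrist','w4'); print([proj(c,[.5627+.034*x,.2513+.034*y,.084]).round(1).tolist() for x,y in((0,0),(1,0),(-1,0),(0,1),(0,-1))])
E
```

```text
t 11.7 G [0.5632 0.2515 0.2104] err mm [0.4 0.4 0.4] deg [-0.16 -0.04  0.04] q [ 0.34  0.19  1.47 -0.    1.48  0.34] F [ 0.8 -1.   0.5] open 0.0931 0.0
[[321.3, 237.6], [362.4, 237.6], [280.1, 237.6], [321.2, 196.5], [321.3, 276.4]]
```

View pics/w4.png

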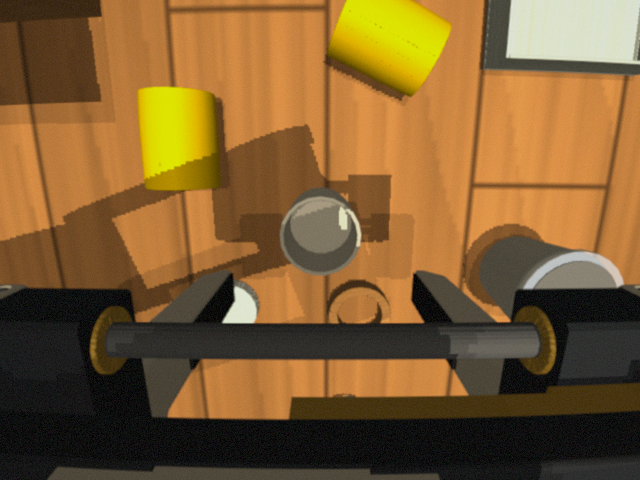

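```bash
python3 - <<'E'
from h import *
RD=ori([1,0,0],[0,0,-1]); go([.5627,.2523,.0855],RD)
E
```

```text
[0.004, 0.0, 0.623, 0.0, -0.0, -0.0] mm 125 deg 0
```

arm_command --pt "0.004 0 0.15 0 0 0" --pt "0.004 0 0.3 0 0 0" --pt "0.004 0 0.44 0 0 0" --pt "0.004 0 0.56 0 0 0" --pt "0.004 0 0.623 0 0 0"

```text
t: 12.38
tool_pos: [0.5625, 0.2526, 0.2508]
orientation: [2.22, 2.222, -0.004]
force: [-0.1, 0.2, 0.1]
opening: 0.0929
gripper_force: 0.0
```

arm_command --pt "0 0 0 0 0 0" --pt "0 0 0 0 0 0" --pt "0 0 0 0 0 0" --pt "0 0 0 0 0 0" --pt "0 0 0 0 0 0" --fingers 1 --force 15

```text
t: 13.0
tool_pos: [0.5635, 0.253, 0.2538]
orientation: [2.218, 2.221, 0.001]
force: [-1.4, -0.0, 6.6]
opening: 0.0662
gripper_force: 15.0
```

```bash
python3 - <<'E'
from h import *
st()
# plan: lift to .25, then over the large tub
RD=ori([1,0,0],[0,0,-1]); p=cmd()[0]
go([p[0],p[1],.25],RD); go([.502,-.3185,.25],RD,3)
E
```

```text
t 13.0 G [0.5638 0.2528 0.0868] err mm [0.8 0.8 1.3] deg [-0.14 -0.11  0.09] q [ 0.34  0.29  1.59 -0.    1.26  0.34] F [-1.4 -0.   6.6] open 0.0662 15.0
[0.001, 0.0, -0.823, 0.0, -0.0, -0.0] mm 165 deg 0
[-0.951, -0.101, -0.001, 0.0, -0.0, -0.0] mm 191 deg 0
[-0.952, -0.1, -0.001, 0.0, -0.0, -0.0] mm 191 deg 0
[-0.951, -0.101, -0.001, 0.0, -0.0, -0.0] mm 191 deg 0
```

arm_command --pt "0 0 -0.1 0 0 0" --pt "0 0 -0.25 0 0 0" --pt "0 0 -0.45 0 0 0" --pt "0 0 -0.65 0 0 0" --pt "0 0 -0.823 0 0 0"

```text
t: 13.62
tool_pos: [0.5628, 0.253, 0.42]
orientation: [2.218, 2.221, 0.001]
force: [-0.1, -0.4, -2.3]
opening: 0.0659
gripper_force: 15.0
```

arm_command --pt "-0.15 -0.015 0 0 0 0" --pt "-0.35 -0.037 0 0 0 0" --pt "-0.55 -0.058 0 0 0 0" --pt "-0.75 -0.079 0 0 0 0" --pt "-0.951 -0.101 -0.001 0 0 0"

```text
t: 14.25
tool_pos: [0.5425, 0.0616, 0.4187]
orientation: [2.218, 2.221, -0.001]
force: [0.5, -0.3, -2.1]
opening: 0.0663
gripper_force: 15.0
```

arm_command --pt "-0.19 -0.02 0 0 0 0" --pt "-0.38 -0.04 0 0 0 0" --pt "-0.57 -0.06 0 0 0 0" --pt "-0.76 -0.08 0 0 0 0" --pt "-0.952 -0.1 -0.001 0 0 0"

```text
t: 14.88
tool_pos: [0.5228, -0.1287, 0.4193]
orientation: [2.218, 2.221, -0.001]
force: [0.5, -0.0, -2.5]
opening: 0.0662
gripper_force: 15.0
```

arm_command --pt "-0.22 -0.023 0 0 0 0" --pt "-0.45 -0.048 0 0 0 0" --pt "-0.65 -0.069 0 0 0 0" --pt "-0.83 -0.088 0 0 0 0" --pt "-0.951 -0.101 -0.001 0 0 0"

```text
t: 15.5
tool_pos: [0.5028, -0.3193, 0.4195]
orientation: [2.22, 2.22, -0.002]
force: [0.0, 0.1, -1.5]
opening: 0.0665
gripper_force: 15.0
```

arm_command --pt "0 0 0 0 0 0" --pt "0 0 0 0 0 0" --pt "0 0 0 0 0 0" --pt "0 0 0 0 0 0" --pt "0 0 0 0 0 0"

```text
t: 16.12
tool_pos: [0.5034, -0.3173, 0.4188]
orientation: [2.218, 2.222, -0.001]
force: [-0.1, -0.9, -1.4]
opening: 0.0662
gripper_force: 15.0
```

```bash
python3 - <<'E'
from h import *
st(); w=snap('wrist','w5'); a=snap('scene','s5');b=snap('side','d5')
u,v=proj(a,[.502,-.3185,.16]).astype(int);x,y=proj(b,[.502,-.3185,.16]).astype(int);print(u,v,x,y)
f=lambda c,u,v:cv2.copyMakeBorder(c['image'],90,90,90,90,0)[v:v+180,u:u+180,::-1]
m=np.hstack([cv2.resize(f(a,u,v),(400,400)),cv2.resize(f(b,x,y),(400,400))]);cv2.imwrite('pics/m5.png',m)
E
```

```text
t 16.12 G [ 0.5036 -0.3176  0.2518] err mm [1.5 1.3 1.8] deg [-0.18 -0.02  0.13] q [-0.65  0.11  1.48 -0.    1.55 -0.65] F [-0.1 -0.9 -1.4] open 0.0662 15.0
62 279 380 109
```

View pics/m5.png

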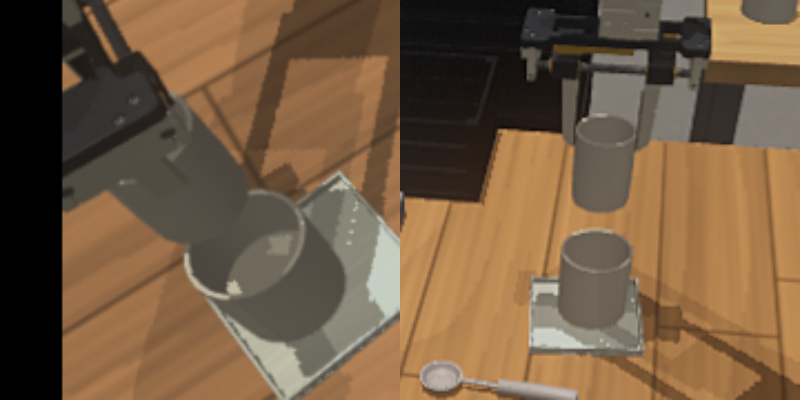

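```bash
cat >> h.py <<'E'
from scipy.optimize import least_squares
def rim(f,C,z,r,smax=75,win=45):
    "silhouette (grey on wood) contour points near the predicted rim, kept on the free outer side, cast to z, circle of radius r"
    c=load(f) if isinstance(f,str) else f
    hsv=cv2.cvtColor(c['image'],cv2.COLOR_RGB2HSV); m=(hsv[:,:,1]<smax).astype(np.uint8)
    m=cv2.morphologyEx(m,cv2.MORPH_OPEN,np.ones((2,2),np.uint8))
    cs,_=cv2.findContours(m,cv2.RETR_EXTERNAL,cv2.CHAIN_APPROX_NONE)
    P=np.vstack(cs)[:,0].astype(float); u0=proj(c,[*C,z])
    P=P[np.abs(P-u0).max(1)<win]
    Q=np.array([onz(c,*p,z)[:2] for p in P]); Q=Q.reshape(-1,2)
    away=(np.array(C)-c['T'][:2,3]); away/=np.linalg.norm(away)
    for tol in (.012,.006,.004):
        e=Q-C; d=np.linalg.norm(e,axis=1); k=(np.abs(d-r)<tol)&(e@away>-.2*r)
        s=least_squares(lambda x:np.linalg.norm(Q[k]-x,axis=1)-r,C,loss='soft_l1',f_scale=.001); C=s.x
    return C.round(4),int(k.sum()),round(float(np.sqrt(np.mean(s.fun**2))*1e3),2)
E
python3 - <<'E'
from h import *
for f in('s0','d0'): print('large',f,rim(f,[.502,-.3185],.093,.044),'small',rim(f,[.599,.003],.078,.025,win=35))
for f in('s3','d3','w4'): print('mid',f,[rim(f,[.5627,.2513],.084,r) for r in(.033,.0345)])
for f in('s0','d0','s3'):
    c=load(f);u,v=proj(c,[.502,-.3185,.05] if f!='s3' else [.5627,.2513,.05]).astype(int);h=cv2.cvtColor(c['image'],cv2.COLOR_RGB2HSV);print(h[v,u],h[v+60,u+5])
E
```

```text
large s0 (array([ 0.5045, -0.3174]), 80, 0.7) small (array([0.601 , 0.0039]), 42, 0.69)
large d0 (array([ 0.4992, -0.3145]), 29, 1.43) small (array([0.5939, 0.0106]), 32, 1.13)
mid s3 [(array([0.5658, 0.25  ]), 47, 0.63), (array([0.5669, 0.2485]), 49, 1.09)]
mid d3 [(array([0.56  , 0.2523]), 52, 0.61), (array([0.5597, 0.2542]), 54, 1.14)]
mid w4 [(array([0.5625, 0.2521]), 126, 0.31), (array([0.5624, 0.2539]), 132, 0.99)]
[ 41  22 216] [ 14 126 199]
[ 17  51 114] [ 15 140 182]
[ 40  25 216] [ 14 136 190]
```

```bash
sed -i 's/smax=75,win=45):/smax=75,win=45,side=1,lim=-.2):/; s/(e@away>-.2\*r)/(side*(e@away)>lim*r)/' h.py; python3 - <<'E'
from h import *
c=load('w5')
print([proj(c,[.502+.044*x,-.316+.044*y,.093]).round().tolist() for x,y in((0,0),(1,0),(-1,0),(0,1),(0,-1))], 'tub bottom',[proj(c,[.5036+.033*x,-.3176+.033*y,.167]).round().tolist() for x,y in((0,0),(1,0),(-1,0),(0,1),(0,-1))])
for lim in(-1,-.2,.3): print(rim('w5',[.502,-.316],.093,.044,win=70,side=-1,lim=lim))
im=c['image'][150:330,230:420,::-1]; cv2.imwrite('pics/m6.png',cv2.resize(im,(760,600)*1 if 0 else (633,600)))
E
```

```text
[[320.0, 227.0], [368.0, 227.0], [272.0, 227.0], [320.0, 179.0], [320.0, 272.0]] tub bottom [[322.0, 252.0], [369.0, 252.0], [275.0, 252.0], [322.0, 205.0], [322.0, 295.0]]
(array([ 0.4971, -0.3101]), 48, 1.74)
(array([ 0.4952, -0.2821]), 27, 0.58)
(array([ 0.4931, -0.2625]), 0, nan)
  return _methods._mean(a, axis=axis, dtype=dtype,
  ret = ret.dtype.type(ret / rcount)
```

arm_command --pt "-0.07 0 0 0 0 0" --pt "-0.17 0 0 0 0 0" --pt "-0.27 0 0 0 0 0" --pt "-0.35 0 0 0 0 0" --pt "-0.4 0 0 0 0 0"

```text
t: 16.9
tool_pos: [0.5031, -0.3993, 0.4185]
orientation: [2.22, 2.221, -0.002]
force: [-0.6, 0.3, -2.1]
opening: 0.066
gripper_force: 15.0
```

arm_command --pt "0 0 0 0 0 0" --pt "0 0 0 0 0 0" --pt "0 0 0 0 0 0" --pt "0 0 0 0 0 0" --pt "0 0 0 0 0 0"

```text
t: 17.52
tool_pos: [0.5035, -0.3975, 0.419]
orientation: [2.218, 2.222, -0.001]
force: [0.1, -0.3, -1.6]
opening: 0.0658
gripper_force: 15.0
```

```bash
cat >> h.py <<'E'
def rimedge(f,C,z,r,win=70):
    "Canny points cast to the rim plane, circle of radius r, robust"
    c=load(f); g=cv2.GaussianBlur(cv2.cvtColor(c['image'],cv2.COLOR_RGB2GRAY),(3,3),0); E=cv2.Canny(g,40,100)
    P=np.argwhere(E)[:,::-1].astype(float); u0=proj(c,[*C,z]); P=P[np.abs(P-u0).max(1)<win]
    Q=np.array([onz(c,*p,z)[:2] for p in P])
    for tol in (.012,.006,.003,.002,.0015):
        d=np.linalg.norm(Q-C,axis=1);k=np.abs(d-r)<tol
        s=least_squares(lambda x:np.linalg.norm(Q[k]-x,axis=1)-r,C,loss='cauchy',f_scale=.0005);C=s.x
    a=np.degrees(np.arctan2(*(Q[k]-C).T[::-1])); return C.round(4),int(k.sum()),np.histogram(a,8,(-180,180))[0].tolist()
E
python3 - <<'E'
from h import *
p,r=cmd(); json.dump([(p+r.apply([-.08,0,0])).tolist(),r.as_rotvec().tolist()],open('cmd.json','w'))
st(); snap('wrist','w6'); c=load('w6')
print([proj(c,[.502+.044*x,-.316+.044*y,.093]).round().tolist() for x,y in((0,0),(1,0),(-1,0),(0,1),(0,-1))])
for r_ in(.044,.039):
  for C in([.502,-.3185],[.502,-.3145],[.499,-.316],[.505,-.316]): print(r_,rimedge('w6',C,.093,r_))
E
```

```text
t 17.52 G [ 0.5036 -0.3978  0.252 ] err mm [1.5 1.  2.1] deg [-0.19 -0.02  0.11] q [-0.75  0.24  1.34 -0.    1.56 -0.75] F [ 0.1 -0.3 -1.6] open 0.0658 15.0
[[320.0, 136.0], [371.0, 136.0], [269.0, 136.0], [320.0, 82.0], [320.0, 187.0]]
0.044 (array([ 0.496 , -0.3191]), 235, [31, 26, 30, 43, 48, 24, 1, 32])
0.044 (array([ 0.496 , -0.3191]), 235, [31, 26, 29, 43, 48, 24, 1, 33])
0.044 (array([ 0.496 , -0.3191]), 235, [31, 26, 29, 43, 48, 24, 1, 33])
0.044 (array([ 0.5026, -0.3221]), 193, [33, 18, 16, 10, 0, 25, 49, 42])
0.039 (array([ 0.5009, -0.3176]), 311, [29, 32, 38, 43, 42, 44, 44, 39])
0.039 (array([ 0.5009, -0.3176]), 311, [29, 32, 38, 43, 42, 44, 44, 39])
0.039 (array([ 0.5009, -0.3176]), 311, [29, 32, 38, 43, 42, 44, 44, 39])
0.039 (array([ 0.5009, -0.3176]), 311, [29, 32, 38, 43, 42, 44, 44, 39])
```

```bash
python3 - <<'E'
from h import *
print(rimedge('w4',[.5627,.252],.084,.0295,45),rimedge('w4',[.5627,.252],.084,.033,45))
RD=ori([1,0,0],[0,0,-1]); go([.5002,-.3182,.25],RD); go([.5002,-.3182,.186],RD)
E
```

```text
(array([0.5617, 0.2511]), 234, [34, 31, 32, 31, 31, 20, 23, 32]) (array([0.5614, 0.2527]), 204, [36, 1, 6, 12, 37, 38, 38, 36])
[0.402, -0.009, -0.0, 0.0, -0.0, -0.0] mm 80 deg 0
[-0.001, 0.0, 0.32, 0.0, -0.0, -0.0] mm 64 deg 0
```

arm_command --pt "0.07 -0.002 0 0 0 0" --pt "0.17 -0.004 0 0 0 0" --pt "0.27 -0.006 0 0 0 0" --pt "0.35 -0.008 0 0 0 0" --pt "0.402 -0.009 0 0 0 0"

```text
t: 18.2
tool_pos: [0.5015, -0.3161, 0.4188]
orientation: [2.218, 2.222, -0.001]
force: [-0.6, 0.1, -1.8]
opening: 0.0661
gripper_force: 15.0
```

arm_command --pt "0.001 0.004 0.07 0 0 0" --pt "0.001 0.004 0.15 0 0 0" --pt "0.001 0.004 0.23 0 0 0" --pt "0.001 0.004 0.29 0 0 0" --pt "0.001 0.004 0.32 0 0 0"

```text
t: 18.82
tool_pos: [0.502, -0.3174, 0.353]
orientation: [-2.22, -2.222, 0.002]
force: [0.2, -0.1, -1.5]
opening: 0.0658
gripper_force: 15.0
```

```bash
python3 - <<'E'
from h import *
st()
E
```

```text
t 18.82 G [ 0.5018 -0.3175  0.186 ] err mm [1.8 0.9 0.1] deg [-0.11  0.08  0.07] q [-0.65  0.14  1.57 -0.    1.43 -0.65] F [ 0.2 -0.1 -1.5] open 0.0658 15.0
```

arm_command --pt "0.001 0 0.02 0 0 0" --pt "0.001 0 0.04 0 0 0" --pt "0.001 0 0.06 0 0 0" --pt "0.001 0 0.08 0 0 0" --pt "0.001 0 0.1 0 0 0"

```text
t: 19.45
tool_pos: [0.5023, -0.3171, 0.3345]
orientation: [2.219, 2.221, -0.001]
force: [0.3, -1.2, -2.2]
opening: 0.0662
gripper_force: 15.0
```

arm_command --pt "0 0 0.035 0 0 0" --pt "0 0 0.07 0 0 0" --pt "0 0 0.105 0 0 0" --pt "0 0 0.14 0 0 0" --pt "0 0 0.175 0 0 0"

```text
t: 20.08
tool_pos: [0.5023, -0.3172, 0.2991]
orientation: [2.219, 2.222, -0.001]
force: [-0.1, -0.1, -1.8]
opening: 0.0657
gripper_force: 15.0
```

arm_command --pt "0 0 0.012 0 0 0" --pt "0 0 0.024 0 0 0" --pt "0 0 0.036 0 0 0" --pt "0 0 0.048 0 0 0" --pt "0 0 0.06 0 0 0"

```text
t: 20.7
tool_pos: [0.5023, -0.3172, 0.2876]
orientation: [2.219, 2.221, -0.001]
force: [0.6, 0.3, -1.3]
opening: 0.0661
gripper_force: 15.0
```

arm_command --pt "0 0 0.004 0 0 0" --pt "0 0 0.008 0 0 0" --pt "0 0 0.012 0 0 0" --pt "0 0 0.016 0 0 0" --pt "0 0 0.016 0 0 0"

```text
t: 21.32
tool_pos: [0.5024, -0.3172, 0.2849]
orientation: [2.219, 2.221, -0.001]
force: [-2.2, 2.0, 2.8]
opening: 0.0661
gripper_force: 15.0
```

arm_command --pt "0 0 0 0 0 0" --pt "0 0 0 0 0 0" --pt "0 0 0 0 0 0" --pt "0 0 0 0 0 0" --pt "0 0 0 0 0 0" --fingers -1

```text
t: 21.95
tool_pos: [0.5023, -0.3172, 0.2844]
orientation: [2.219, 2.222, -0.001]
force: [-0.1, 0.1, 0.1]
opening: 0.0928
gripper_force: 0.0
```

arm_command --pt "0 0 -0.06 0 0 0" --pt "0 0 -0.16 0 0 0" --pt "0 0 -0.33 0 0 0" --pt "0 0 -0.5 0 0 0" --pt "0 0 -0.65 0 0 0"

```text
t: 22.58
tool_pos: [0.5023, -0.317, 0.4181]
orientation: [2.217, 2.22, -0.001]
force: [1.0, -0.1, -0.4]
opening: 0.0931
gripper_force: 0.0
```

```bash
python3 - <<'E'
from h import *
p,r=cmd(); json.dump([(p+np.array([.0008,.0004,-.2*(.1+.175+.06+.016-.65)])).tolist(),r.as_rotvec().tolist()],open('cmd.json','w'))
st(); snap('wrist','w7')
for C in([.501,-.3176],[.504,-.32]): print(rimedge('w7',C,.115,.0295),rimedge('w7',C,.093,.039))
RD=ori([1,0,0],[0,0,-1]); go([.597,.006,.21],RD,2)
E
```

```text
t 22.57 G [ 0.5028 -0.3176  0.2511] err mm [1.3 0.9 5.3] deg [-0.28 -0.15  0.09] q [-0.65  0.11  1.49 -0.    1.54 -0.65] F [ 1.  -0.1 -0.4] open 0.0931 0.0
(array([ 0.503 , -0.3196]), 190, [33, 24, 30, 29, 25, 9, 16, 24]) (array([ 0.499 , -0.3186]), 264, [40, 21, 37, 39, 31, 42, 14, 40])
(array([ 0.5032, -0.3196]), 181, [29, 25, 30, 28, 27, 10, 14, 18]) (array([ 0.5049, -0.3217]), 219, [33, 10, 37, 32, 25, 32, 15, 35])
[0.81, 0.24, 0.09, 0.0, -0.0, -0.0] mm 170 deg 0
[0.809, 0.239, 0.091, 0.0, -0.0, -0.0] mm 170 deg 0
```

arm_command --pt "0.15 0.044 0.017 0 0 0" --pt "0.32 0.095 0.036 0 0 0" --pt "0.49 0.145 0.055 0 0 0" --pt "0.65 0.193 0.073 0 0 0" --pt "0.81 0.24 0.09 0 0 0"

```text
t: 23.25
tool_pos: [0.5504, -0.1539, 0.3977]
orientation: [2.218, 2.22, -0.0]
force: [-0.0, 0.2, 0.6]
opening: 0.093
gripper_force: 0.0
```

arm_command --pt "0.18 0.053 0.02 0 0 0" --pt "0.37 0.109 0.042 0 0 0" --pt "0.55 0.163 0.062 0 0 0" --pt "0.7 0.207 0.079 0 0 0" --pt "0.809 0.239 0.091 0 0 0"

```text
t: 23.88
tool_pos: [0.598, 0.0083, 0.3791]
orientation: [2.217, 2.222, 0.0]
force: [-0.4, 0.6, 0.9]
opening: 0.0926
gripper_force: 0.0
```

arm_command --pt "0 0 0 0 0 0" --pt "0 0 0 0 0 0" --pt "0 0 0 0 0 0" --pt "0 0 0 0 0 0" --pt "0 0 0 0 0 0"

```text
t: 24.5
tool_pos: [0.5976, 0.0064, 0.3778]
orientation: [2.22, 2.221, -0.001]
force: [-0.2, 0.4, 1.1]
opening: 0.0928
gripper_force: 0.0
```

```bash
python3 - <<'E'
from h import *
st(); snap('wrist','w8')
for C in([.597,.006],[.6,.002],[.595,.01]): print(rimedge('w8',C,.078,.025,40),rimedge('w8',C,.078,.021,40),rim('w8',C,.078,.025,win=45))
E
```

```text
t 24.5 G [0.5977 0.0061 0.2108] err mm [0.7 0.5 0.8] deg [-0.18 -0.01  0.05] q [-0.07  0.14  1.53 -0.    1.47 -0.07] F [-0.2  0.4  1.1] open 0.0928 0.0
(array([0.596 , 0.0054]), 167, [27, 17, 0, 15, 26, 28, 28, 26]) (array([0.596 , 0.0046]), 126, [23, 22, 23, 19, 14, 4, 3, 18]) (array([0.5968, 0.0064]), 95, 0.64)
(array([0.596 , 0.0054]), 167, [27, 17, 0, 15, 26, 28, 28, 26]) (array([0.596 , 0.0046]), 126, [23, 22, 23, 19, 14, 4, 3, 18]) (array([0.5967, 0.0064]), 94, 0.59)
(array([0.5957, 0.0091]), 150, [26, 27, 28, 27, 25, 2, 1, 14]) (array([0.5921, 0.0067]), 124, [20, 24, 1, 1, 17, 13, 27, 21]) (array([0.5968, 0.0064]), 94, 0.63)
```

arm_command --pt "0 0 0.15 0 0 0" --pt "0 0 0.32 0 0 0" --pt "0 0 0.47 0 0 0" --pt "0 0 0.59 0 0 0" --pt "0 0 0.655 0 0 0"

```text
t: 25.18
tool_pos: [0.5972, 0.0066, 0.245]
orientation: [-2.22, -2.223, 0.004]
force: [0.6, -1.0, -0.6]
opening: 0.0929
gripper_force: 0.0
```

arm_command --pt "0 0 0 0 0 0" --pt "0 0 0 0 0 0" --pt "0 0 0 0 0 0" --pt "0 0 0 0 0 0" --pt "0 0 0 0 0 0" --fingers 1 --force 12

```text
t: 25.8
tool_pos: [0.5979, 0.0066, 0.2471]
orientation: [2.219, 2.221, -0.001]
force: [1.0, -0.3, 2.5]
opening: 0.0507
gripper_force: 12.0
```

arm_command --pt "0 0 0 0 0 0" --pt "0 0 0 0 0 0" --pt "0 0 0 0 0 0" --pt "0 0 0 0 0 0" --pt "0 0 0 0 0 0"

```text
t: 26.42
tool_pos: [0.5979, 0.0066, 0.2471]
orientation: [2.219, 2.221, -0.001]
force: [-1.6, -0.4, 5.4]
opening: 0.0507
gripper_force: 12.0
```

```bash
python3 - <<'E'
from h import *
p,r=cmd(); json.dump([(p+np.array([0,0,-.131])).tolist(),r.as_rotvec().tolist()],open('cmd.json','w'))
st()
c=load('w7')
for C in([.501,-.3176],[.504,-.32]): print(rimedge('w7',C,.115,.033),rim('w7',C,.115,.033,win=60))
RD=ori([1,0,0],[0,0,-1]); p=cmd()[0]; go([p[0],p[1],.25],RD); go([.502,-.392,.25],RD,3)
E
```

```text
t 26.43 G [0.5981 0.0063 0.0801] err mm [1.  0.7 1.1] deg [-0.18 -0.04  0.09] q [-0.07  0.25  1.65 -0.    1.24 -0.07] F [-1.6 -0.4  5.4] open 0.0507 12.0
(array([ 0.5022, -0.3161]), 243, [33, 28, 34, 34, 34, 23, 22, 35]) (array([ 0.5016, -0.3217]), 75, 1.22)
(array([ 0.502 , -0.3162]), 253, [35, 28, 34, 35, 35, 27, 24, 35]) (array([ 0.5021, -0.3217]), 78, 1.24)
[0.001, 0.0, -0.855, 0.0, -0.0, -0.0] mm 171 deg 0
[-0.663, -0.158, -0.001, 0.0, -0.0, -0.0] mm 136 deg 0
[-0.664, -0.158, -0.001, 0.0, -0.0, -0.0] mm 136 deg 0
[-0.663, -0.158, -0.001, 0.0, -0.0, -0.0] mm 136 deg 0
```

arm_command --pt "0 0 -0.1 0 0 0" --pt "0 0 -0.27 0 0 0" --pt "0 0 -0.47 0 0 0" --pt "0 0 -0.68 0 0 0" --pt "0 0 -0.855 0 0 0"

```text
t: 27.05
tool_pos: [0.5975, 0.007, 0.4206]
orientation: [2.218, 2.221, 0.0]
force: [0.4, 0.6, -0.7]
opening: 0.0507
gripper_force: 12.0
```

arm_command --pt "-0.1 -0.024 0 0 0 0" --pt "-0.22 -0.052 0 0 0 0" --pt "-0.36 -0.086 0 0 0 0" --pt "-0.51 -0.122 0 0 0 0" --pt "-0.663 -0.158 0 0 0 0"

```text
t: 27.68
tool_pos: [0.5652, -0.1272, 0.4165]
orientation: [-2.22, -2.222, 0.004]
force: [-0.5, 0.1, -1.1]
opening: 0.0505
gripper_force: 12.0
```

arm_command --pt "-0.133 -0.032 0 0 0 0" --pt "-0.266 -0.063 0 0 0 0" --pt "-0.398 -0.095 0 0 0 0" --pt "-0.531 -0.126 0 0 0 0" --pt "-0.664 -0.158 0 0 0 0"

```text
t: 28.3
tool_pos: [0.5336, -0.26, 0.4167]
orientation: [-2.22, -2.222, 0.003]
force: [-0.3, 0.2, -0.4]
opening: 0.0503
gripper_force: 12.0
```

arm_command --pt "-0.15 -0.036 0 0 0 0" --pt "-0.3 -0.071 0 0 0 0" --pt "-0.44 -0.105 0 0 0 0" --pt "-0.57 -0.136 0 0 0 0" --pt "-0.663 -0.158 0 0 0 0"

```text
t: 28.92
tool_pos: [0.5021, -0.3926, 0.417]
orientation: [-2.221, -2.221, 0.002]
force: [0.2, -0.5, -1.0]
opening: 0.0502
gripper_force: 12.0
```

arm_command --pt "0 0 0 0 0 0" --pt "0 0 0 0 0 0" --pt "0 0 0 0 0 0" --pt "0 0 0 0 0 0" --pt "0 0 0 0 0 0"

```text
t: 29.55
tool_pos: [0.5036, -0.3907, 0.4185]
orientation: [2.218, 2.222, -0.001]
force: [-0.6, -0.1, -0.8]
opening: 0.0504
gripper_force: 12.0
```

```bash
python3 - <<'E'
from h import *
st(); snap('wrist','w9')
for C in([.5025,-.3176],[.5005,-.3176],[.5025,-.32],[.501,-.315]): print(rimedge('w9',C,.115,.0295),rimedge('w9',C,.115,.033),rimedge('w9',C,.093,.039))
E
```

```text
t 29.55 G [ 0.5037 -0.3911  0.2515] err mm [1.7 1.3 1.5] deg [-0.18 -0.02  0.13] q [-0.74  0.23  1.36 -0.    1.56 -0.74] F [-0.6 -0.1 -0.8] open 0.0504 12.0
(array([ 0.503, -0.318]), 277, [33, 32, 35, 34, 36, 35, 37, 35]) (array([ 0.5027, -0.318 ]), 314, [37, 37, 38, 40, 40, 41, 40, 41]) (array([ 0.4993, -0.3184]), 341, [43, 41, 38, 43, 44, 46, 44, 42])
(array([ 0.503, -0.318]), 277, [33, 32, 35, 34, 36, 35, 37, 35]) (array([ 0.5027, -0.318 ]), 314, [37, 37, 38, 40, 40, 41, 40, 41]) (array([ 0.4993, -0.3184]), 341, [43, 41, 38, 43, 44, 46, 44, 42])
(array([ 0.503, -0.318]), 277, [33, 32, 35, 34, 36, 35, 37, 35]) (array([ 0.5027, -0.318 ]), 314, [37, 37, 38, 40, 40, 41, 40, 41]) (array([ 0.4993, -0.3184]), 341, [43, 41, 38, 43, 44, 46, 44, 42])
(array([ 0.503 , -0.3137]), 235, [11, 36, 33, 19, 34, 35, 35, 32]) (array([ 0.5027, -0.318 ]), 314, [37, 37, 38, 40, 40, 41, 40, 41]) (array([ 0.4993, -0.3184]), 341, [43, 41, 38, 43, 44, 46, 44, 42])
```

arm_command --pt "0.06 0.003 0 0 0 0" --pt "0.15 0.003 0 0 0 0" --pt "0.25 0.003 0 0 0 0" --pt "0.33 0.003 0 0 0 0" --pt "0.369 0.003 0 0 0 0"

```text
t: 30.22
tool_pos: [0.504, -0.3159, 0.4185]
orientation: [2.217, 2.223, -0.001]
force: [-0.9, -1.0, -1.1]
opening: 0.0505
gripper_force: 12.0
```

arm_command --pt "0 0 0.05 0 0 0" --pt "0 0 0.11 0 0 0" --pt "0 0 0.17 0 0 0" --pt "0 0 0.22 0 0 0" --pt "0 0 0.25 0 0 0"

```text
t: 30.85
tool_pos: [0.5037, -0.3176, 0.3669]
orientation: [2.22, 2.222, -0.002]
force: [0.1, -0.0, -1.4]
opening: 0.0506
gripper_force: 12.0
```

arm_command --pt "0 0 0 0 0 0" --pt "0 0 0 0 0 0" --pt "0 0 0 0 0 0" --pt "0 0 0 0 0 0" --pt "0 0 0 0 0 0"

```text
t: 31.48
tool_pos: [0.5039, -0.3175, 0.3684]
orientation: [2.219, 2.221, -0.001]
force: [0.3, 0.3, -0.3]
opening: 0.0505
gripper_force: 12.0
```

arm_command --pt "0 0 0.02 0 0 0" --pt "0 0 0.04 0 0 0" --pt "0 0 0.06 0 0 0" --pt "0 0 0.08 0 0 0" --pt "0 0 0.1 0 0 0"

```text
t: 32.1
tool_pos: [0.5039, -0.3175, 0.3479]
orientation: [2.219, 2.222, -0.001]
force: [-1.2, -0.9, -1.1]
opening: 0.0505
gripper_force: 12.0
```

arm_command --pt "0 0 0.034 0 0 0" --pt "0 0 0.068 0 0 0" --pt "0 0 0.102 0 0 0" --pt "0 0 0.136 0 0 0" --pt "0 0 0.17 0 0 0"

```text
t: 32.72
tool_pos: [0.5039, -0.3175, 0.3137]
orientation: [2.219, 2.222, -0.001]
force: [-0.9, 1.0, -0.6]
opening: 0.0509
gripper_force: 12.0
```

arm_command --pt "0 0 0.006 0 0 0" --pt "0 0 0.012 0 0 0" --pt "0 0 0.018 0 0 0" --pt "0 0 0.024 0 0 0" --pt "0 0 0.03 0 0 0"

```text
t: 33.35
tool_pos: [0.504, -0.3176, 0.3083]
orientation: [2.219, 2.221, -0.001]
force: [-0.5, 0.2, -1.3]
opening: 0.0505
gripper_force: 12.0
```

arm_command --pt "0 0 0.004 0 0 0" --pt "0 0 0.008 0 0 0" --pt "0 0 0.012 0 0 0" --pt "0 0 0.015 0 0 0" --pt "0 0 0.015 0 0 0"

```text
t: 33.98
tool_pos: [0.504, -0.3178, 0.3061]
orientation: [2.218, 2.221, -0.002]
force: [-2.7, 0.4, 5.2]
opening: 0.0507
gripper_force: 12.0
```

arm_command --pt "0 0 0 0 0 0" --pt "0 0 0 0 0 0" --pt "0 0 0 0 0 0" --pt "0 0 0 0 0 0" --pt "0 0 0 0 0 0" --fingers -1

```text
t: 34.6
tool_pos: [0.5039, -0.3176, 0.3052]
orientation: [2.219, 2.222, -0.001]
force: [-0.1, 0.3, 0.1]
opening: 0.0922
gripper_force: 0.0
```

arm_command --pt "0 0 0 0 0 0" --pt "0 0 -0.1 0 0 0" --pt "0 0 -0.27 0 0 0" --pt "0 0 -0.5 0 0 0" --pt "0 0 -0.75 0 0 0"

```text
t: 35.22
tool_pos: [0.5035, -0.3171, 0.458]
orientation: [2.219, 2.221, -0.001]
force: [0.1, -0.8, 0.1]
opening: 0.0927
gripper_force: 0.0
```

arm_command --pt "0.15 0 0 0 0 0" --pt "0.35 0 0 0 0 0" --pt "0.6 0 0 0 0 0" --pt "0.85 0 0 0 0 0" --pt "1.0 0 0 0 0 0"

```text
t: 35.85
tool_pos: [0.5033, -0.1152, 0.4569]
orientation: [2.216, 2.222, 0.001]
force: [1.6, -0.5, 0.1]
opening: 0.093
gripper_force: 0.0
```

```bash
python3 - <<'E'
from h import *
print(read_state()['tool_pos'],read_state()['force'])
a=snap('scene','s9');b=snap('side','d9')
u,v=proj(a,[.502,-.3185,.08]).astype(int);x,y=proj(b,[.502,-.3185,.08]).astype(int)
f=lambda c,u,v:cv2.resize(cv2.copyMakeBorder(c['image'],60,60,60,60,0)[v:v+120,u:u+120,::-1],(400,300 if 0 else 400),interpolation=cv2.INTER_CUBIC)
m=np.hstack([f(a,u,v),f(b,x,y)]); w=cv2.resize(np.hstack([a['image'],b['image']])[:,:,::-1],(533,200))
m=np.vstack([m,cv2.copyMakeBorder(w,0,0,0,267,0)]);cv2.imwrite('pics/m9.png',m)
E
```

```text
[ 0.50330648 -0.11517782  0.4568885 ] [ 1.61421089 -0.5394655   0.09158313]
```

View pics/m9.png

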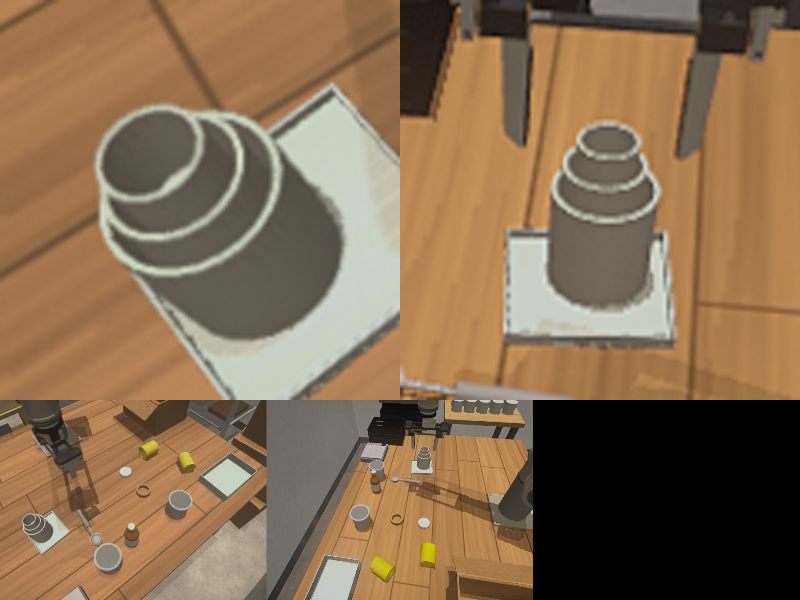

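The nest stands upright and fully down on the tray (side view, about (378,135)). The other things are where they were and the gripper is clear, so I am handing it in.

```bash
python3 -c "
from plant import *
print(close_job())"
```

```text
the job is handed in; nothing more can be done
None
```

The job is handed in at about 36 s: the middle tub was stood upright on the bench, released and regripped, and the three tubs now stand nested on the tray, fully down by height and contact force, with the other things looking undisturbed in the last pictures.

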